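Close a casting mould with four wing knobs, crosswise

ROBOT

A 6-joint arm with a two-finger parallel gripper is mounted at the origin on the work surface. World frame = base frame: x ahead of the robot, y to its left, z up, the work surface at z = 0. Lengths are in m, angles in rad, forces in N, time in s.
With the tool pointing down it reaches from about 0.275 to 0.85 m from the base axis. Payload 5.2 kg.
Tool frame: the origin (TCP) lies midway between the tips of the shut fingers; the grasp point (between the pads) lies 19 mm behind it (grasp_offset is the z of the grasp point in the tool frame, in m); z points along the fingers, y is the line along which they close (so a half turn about z gives the same grasp; the last joint's range is limited). The gripper opens to 85 mm and grips with 20 to 120 N. Pads are 22 mm wide; open, the fingers measure 114 mm over their backs; the gripper's body (76 mm by 85 mm) begins 54 mm behind the grasp point. The pads swing forward as they close: fully open they stand 13 mm farther back than shut.
Start: joints at [1.1, 0.259, 1.535, -0, 1.348, -0.203], TCP at [0.146, 0.53, 0.231] pointing down, gripper open.
Joint ranges: [-3.14, 3.14], [-0.91, 2.08], [0.19, 2.58], [-1.22, 4.36], [0.22, 2.71], [-3.12, 3.12]. Speed limits (rad/s): [2.57, 2.57, 3.14, 3.14, 3.14, 3.14].

INTERFACE

Orientations are given as a unit quaternion [x, y, z, w].
In Python, from cell import get_obs, snapshot, calibration, job_done, look_for, cut_out, grasp_offset gives the robot as it stands. The module is installed in compiled form; this text tells all that it offers.
- The arm moves only by the tool arm_command, never from a script. Its argument "commands" is a list of rows, each a list of 2 entries, a list of its own where there are three numbers: the shift along the tool's x, y, z in m, then the turn about the tool's z in rad. A call has 1 to 20 rows; each row is the pose to reach, as a shift and turn from the pose commanded when the call began, along the tool's axes at that moment; what a row does not reach only later rows make up. A row lasts 1/10 s, in which the tool goes at most 50 mm and 8.59 degrees, less where a joint would pass 70% of its speed; a pose out of reach is approached as far as the arm can. A call with a gripper value outside its range is refused whole. "grip" is the closure, from 0 (fully open) to 1 (shut), set as the call begins (left out, the last holds). The fingers move at their own pace and stop on an object; the grip force is fixed at half the most. Time passes only in rows, so rows that repeat a pose let the fingers close. It gives the time, the measured TCP pose, the force, the opening and the grip force at its end, in the units of the state.
- get_obs(): the state, without advancing time (a new reading comes with each control period).
- snapshot(name): name is "scene" or "top"; returns the picture (384x512x3 uint8, red, green, blue); there is no depth.
- calibration(name): a dict with "camera_matrix" (3x3 intrinsics, pixels), "world_to_cam" (4x4, takes a point from world to camera coordinates). Camera axes: x right, y down, z forward; pixel columns grow to the right and rows downward; lengths in m; the calibration is good to about 2 mm. A picture is of the moment at which its call begins. calibration takes no time and is no camera call.
- job_done(): hands the job in; it is judged then, once.
Trained networks look in the newest picture that a camera, given by its name, has taken for a name from the list of things; names that differ only in an ending like _2 or _b are one class to them, and where a whole thing is asked for, a point or a joint stands for the part that bears it (a point fixed in the world has none). Each returns a list of dicts, best first, with "p" (0 to 1); they miss things now and then, are a little off and sometimes report something else, mostly with a low value. They report only what shows in the picture. A call takes as long as a camera call.
- look_for(camera, name): "point" ([column, row] in pixels, amid what is visible of it).
- cut_out(camera, name): "region" (384x512 bool, what is visible of it) and "point" ([column, row] in pixels, amid what is visible of it).
The state is a dict: "time_s": time; "joints": joint angles; "joint_velocities": joint speeds; "effort": joint torques, N m; "tcp_pos": TCP position; "tool_rot": TCP orientation; "contact_force": force on the tool from outside, world axes, zero at the start; "wrist_torque": the same for the moment, N m; "grip_width": opening from 0.0 (shut) to 1.0 (fully open); "grasp_force": force on a finger pad.
Only numpy, scipy, OpenCV 4.12 (cv2) and the standard library are available. Lean on these libraries where they do the work, as an engineer would, in place of code of your own. Each camera call takes 0.05 s, during which the arm holds its last target. There are 200 camera calls.

TASK

Close the mould: turn the four wing knobs clockwise until the cover lies flat on the rim and each knob is hand-tight, firm but not forced, then let go. Go crosswise (after one knob, the diagonally opposite one) and in at least two rounds, bringing all four roughly halfway down before any is tightened home, so that the cover never leans more than about 1.3 degrees. Leave the other things where they are.

Things in the scene. Friction and masses are not known exactly. Their poses are not given: they have to be found in the camera images.
- mould: the mould to close, fixed to the table: plywood board 240 x 370 x 12 mm (x by y), on it a white block 190 x 190 mm, its top 50 mm above the table. A rim stands on it, top about 52 mm up but 1.4 mm higher or lower from mould to mould (not measured). Blue guide lug at the middle of each side, 74 mm high. Origin: centre of the board's underside; x, y along the sides, z up
- cover: loose aluminium plate 190 x 190 x 10 mm with a painted cross. Origin: centre of its underside, z up. It starts 4 to 8 mm above the rim, pushed up against the four knobs by sprung sleeves under the knobs (each 3 N at the start, 1 N more per mm down). It jams if it leans: one knob turned 1 rad ahead of the rest leans it 1.2 degrees, two neighbours 1.7
- knob_a: red wing knob at near the robot, left (-70, +70) mm in the mould's x, y; a-c (red) and b-d (black) are diagonal pairs. Origin: centre of the underside of its steel washer (32 mm across, 6 high), which bears on the cover. Wing to grip across: bar 48 mm long (knob's x), 14 mm thick (knob's y), 10 to 40 mm above the origin
- turn_a (a joint): turn of knob_a in rad, growing clockwise seen from above; it sinks 4.2 mm per rad and stays where left. Starts 0 to 0.18; turns easily (about 0.1 N m) until the cover meets the rim, between 1.1 and 1.85 (the same for all four, within 0.1). From there a spring washer adds about 19 N of clamping per 0.1 rad: hand-tight is 0.15 to 0.3 rad on, the moment up by 0.3 N m or a little more
- knob_b: black wing knob at near the robot, right (-70, -70) mm in the mould's x, y; a-c (red) and b-d (black) are diagonal pairs. Origin: centre of the underside of its steel washer (32 mm across, 6 high), which bears on the cover. Wing to grip across: bar 48 mm long (knob's x), 14 mm thick (knob's y), 10 to 40 mm above the origin
- turn_b (a joint): turn of knob_b in rad, growing clockwise seen from above; it sinks 4.2 mm per rad and stays where left. Starts 0 to 0.18; turns easily (about 0.1 N m) until the cover meets the rim, between 1.1 and 1.85 (the same for all four, within 0.1). From there a spring washer adds about 19 N of clamping per 0.1 rad: hand-tight is 0.15 to 0.3 rad on, the moment up by 0.3 N m or a little more
- knob_c: red wing knob at far, right (+70, -70) mm in the mould's x, y; a-c (red) and b-d (black) are diagonal pairs. Origin: centre of the underside of its steel washer (32 mm across, 6 high), which bears on the cover. Wing to grip across: bar 48 mm long (knob's x), 14 mm thick (knob's y), 10 to 40 mm above the origin
- turn_c (a joint): turn of knob_c in rad, growing clockwise seen from above; it sinks 4.2 mm per rad and stays where left. Starts 0 to 0.18; turns easily (about 0.1 N m) until the cover meets the rim, between 1.1 and 1.85 (the same for all four, within 0.1). From there a spring washer adds about 19 N of clamping per 0.1 rad: hand-tight is 0.15 to 0.3 rad on, the moment up by 0.3 N m or a little more
- knob_d: black wing knob at far, left (+70, +70) mm in the mould's x, y; a-c (red) and b-d (black) are diagonal pairs. Origin: centre of the underside of its steel washer (32 mm across, 6 high), which bears on the cover. Wing to grip across: bar 48 mm long (knob's x), 14 mm thick (knob's y), 10 to 40 mm above the origin
- turn_d (a joint): turn of knob_d in rad, growing clockwise seen from above; it sinks 4.2 mm per rad and stays where left. Starts 0 to 0.18; turns easily (about 0.1 N m) until the cover meets the rim, between 1.1 and 1.85 (the same for all four, within 0.1). From there a spring washer adds about 19 N of clamping per 0.1 rad: hand-tight is 0.15 to 0.3 rad on, the moment up by 0.3 N m or a little more
- hex_wrench: bystander: steel wrench about 110 mm long lying on the board, left of the block
- washer: bystander: brass washer, 32 mm across, lying on the board, right of the block
- tile: bystander: grey cast stone tile 75 x 130 x 14 mm
- small_mould: bystander: small open white mould with grey stones, 120 x 160 x 40 mm
- wax_jar: bystander: jar 72 mm across, 75 mm high
- brush: bystander: brush lying on the table

How it is judged:
On the way:
1. All four knobs are part of the way down (0.45 to 1.15 rad), none yet tightened home (value of joint turn_a between 0.45 and 1.15 rad and value of joint turn_b between 0.45 and 1.15 rad and value of joint turn_c between 0.45 and 1.15 rad and value of joint turn_d between 0.45 and 1.15 rad), for 0.2 s.
At the end, for the whole second after the job is handed in: Each knob presses on the cover with 25 to 75 N, the cover is down on the rim (underside less than 55 mm above the table), flat within 0.01 rad, and at rest (contact force between knob_a and cover between 25 and 75 N and contact force between knob_b and cover between 25 and 75 N and contact force between knob_c and cover between 25 and 75 N and contact force between knob_d and cover between 25 and 75 N and angle between the z axis of cover and the z axis of mould, either way round below 0.01 rad and z of cover in the frame of mould below 0.055 m and linear speed of cover below 0.005 m/s); the robot touches nothing.
It fails at once if the cover leans more than 0.023 rad (about 1.3 degrees) (angle between the z axis of cover and the z axis of mould, either way round above 0.023 rad).
It fails at once if a knob is overtightened (presses on the cover with more than 75 N) (contact force between any of knob_a, knob_b, knob_c, knob_d and cover above 75 N).
It fails at once if a bystander is moved more than 20 mm (distance of any of hex_wrench, washer, tile, small_mould, wax_jar, brush from where it was at the start of the episode above 0.02 m).
It also fails if it takes over 72 s, if anything falls off the work surface, if the arm or the gripper's body presses on something with over 40 N, if the wrist force passes 120 N, or if a joint passes its speed limit or range.

## Working session

There is one attempt and no reset: what is moved stays moved. The work goes in short steps, Python scripts to look and compute and a tool call to move; the robot and the scene stay as the last step left them, time stands still between calls to the robot, and variables do not carry over. Pictures are saved under pics/ and viewed, at most 10 in all, crops included, and the job is handed in when it is done.

Besides the shell and the picture viewer there is one more tool, called after ">>>" as name(argument=value, ...) on one line, values as JSON. arm_command: Moves the arm, as the interface text tells. Its arguments: {"type":"object","properties":{"commands":{"type":"array","items":{"type":"array"}},"grip":{"type":"number"}},"required":["commands"]}

```bash
mkdir -p pics; python3 - <<'E'
from cell import *
import cv2,numpy as np
o=get_obs();print({k:np.round(v,3).tolist() for k,v in o.items()},grasp_offset)
for c in("top","scene"):
    im=snapshot(c);cv2.imwrite(f"pics/{c}0.png",im[...,::-1])
    k=calibration(c);print(c,np.round(k["camera_matrix"],1).tolist(),np.round(k["world_to_cam"],4).tolist())
    for n in("knob_a","knob_b","cover","mould"):
        print(n,[(np.round(d["point"],1).tolist(),round(d["p"],2)) for d in look_for(c,n)])
E
```

```text
{'time_s': 0.0, 'joints': [1.1, 0.259, 1.536, -0.0, 1.348, -0.203], 'joint_velocities': [-0.002, -0.0, 0.0, 0.0, 0.003, 0.001], 'effort': [-0.001, -44.601, -29.057, -0.0, 0.011, 0.0], 'tcp_pos': [0.145, 0.53, 0.23], 'tool_rot': [0.134, 0.991, -0.001, -0.0], 'contact_force': [-0.213, 0.354, -0.151], 'wrist_torque': [0.014, -0.017, 0.042], 'grasp_force': 0.0, 'grip_width': 1.001} -0.0187
top [[498.0, 0.0, 252.0], [0.0, 498.0, 184.9], [0.0, 0.0, 1.0]] [[0.0049, -1.0, -0.0081, 0.007], [-0.9856, -0.0035, -0.1688, 0.5273], [0.1688, 0.0088, -0.9856, 1.4385], [0.0, 0.0, 0.0, 1.0]]
knob_a [([266.7, 152.1], 0.64), ([260.1, 196.2], 0.56), ([307.7, 202.8], 0.48), ([310.5, 155.7], 0.47)]
knob_b [([266.7, 152.1], 0.64), ([260.1, 196.2], 0.56), ([307.7, 202.8], 0.48), ([310.5, 155.7], 0.47)]
cover [([286.6, 175.9], 0.61), ([303.5, 199.4], 0.23), ([258.8, 198.8], 0.23)]
mould [([303.5, 197.8], 0.65), ([307.3, 203.1], 0.33)]
scene [[384.3, 0.0, 248.5], [0.0, 384.3, 195.0], [0.0, 0.0, 1.0]] [[0.5876, 0.809, 0.0114, -0.2875], [0.4466, -0.3126, -0.8384, -0.1538], [-0.6747, 0.4978, -0.5449, 1.5255], [0.0, 0.0, 0.0, 1.0]]
knob_a [([243.5, 190.7], 0.7), ([220.3, 231.0], 0.54), ([268.9, 219.0], 0.45), ([199.7, 206.6], 0.44)]
knob_b [([243.5, 190.7], 0.7), ([220.3, 231.0], 0.54), ([268.9, 219.0], 0.45), ([199.7, 206.6], 0.44)]
cover [([233.0, 218.8], 0.76)]
mould [([220.7, 242.3], 0.82)]
```

View pics/top0.png

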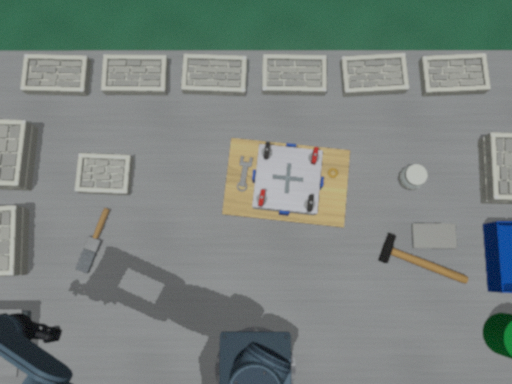

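View pics/scene0.png

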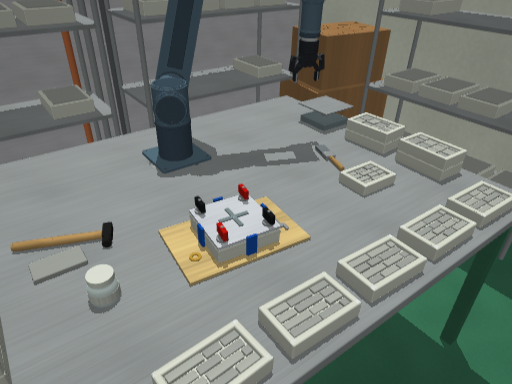

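The top view shows the mould at about (287,182), slightly rotated: a ≈(262,197), b ≈(310,203), c ≈(315,155), d ≈(267,151). The scene view agrees. Next I measure it precisely.

```bash
cat > h.py <<'E'
import numpy as np,cv2
from cell import *
def ray(c,px,z):
    k=calibration(c);K=np.array(k["camera_matrix"]);T=np.array(k["world_to_cam"]);R,t=T[:3,:3],T[:3,3]
    C=-R.T@t; d=R.T@np.linalg.inv(K)@np.array([px[0],px[1],1.]); return C+d*(z-C[2])/d[2]
def proj(c,P):
    k=calibration(c);T=np.array(k["world_to_cam"]);p=(T[:3,:3]@np.asarray(P).T).T+T[:3,3];q=(np.array(k["camera_matrix"])@p.T).T
    return q[:,:2]/q[:,2:]
E
python3 - <<'E'
from h import *
snapshot("top")
for c in("top","scene"):
    im=snapshot(c)
    for n,z in(("knob_a",.09),("cover",.068),("mould",.012)):
        for d in cut_out(c,n)[:5]:
            r=d["region"];ys,xs=np.nonzero(r)
            P=np.array([ray(c,(x,y),z)[:2] for x,y in zip(xs,ys)])
            if len(P)<8: continue
            w,v=np.linalg.eigh(np.cov(P.T));a=v[:,1]
            rect=cv2.minAreaRect((P*1000).astype(np.float32))
            print(c,n,round(d["p"],2),len(P),P.mean(0).round(4),"yaw",round(np.degrees(np.arctan2(a[1],a[0])),1),"sd",np.sqrt(w).round(4),"rect",np.round(rect[0],1),np.round(rect[1],1),round(rect[2],1))
im=snapshot("top");cv2.imwrite("pics/t1.png",cv2.resize(im[125:240,210:365],None,fx=5,fy=5,interpolation=cv2.INTER_CUBIC)[...,::-1])
E
```

```text
top knob_a 0.67 126 [ 0.4831 -0.0167] yaw 170.0 sd [0.007  0.0122] rect [483.6 -18.3] [29.5 45.2] 56.8
top knob_a 0.66 88 [ 0.4673 -0.1548] yaw 168.6 sd [0.0058 0.0107] rect [ 468.9 -154.9] [22.9 43.5] 89.3
top knob_a 0.62 132 [ 0.6199 -0.0305] yaw 178.8 sd [0.0079 0.0123] rect [621.5 -28.9] [46.1 31.5] 20.0Traceback (most recent call last):
  File "<stdin>", line 8, in <module>
  File "h.py", line 4, in ray
    k=calibration(c);K=np.array(k["camera_matrix"]);T=np.array(k["world_to_cam"]);R,t=T[:3,:3],T[:3,3]
ValueError: time passes only in moves, steps and waits
```

```bash
cat > h.py <<'E'
import numpy as np,cv2
from cell import *
CAL={c:calibration(c) for c in("top","scene")}
def rays(c,px,z):
    k=CAL[c];K=np.array(k["camera_matrix"]);T=np.array(k["world_to_cam"]);R,t=T[:3,:3],T[:3,3]
    C=-R.T@t; d=np.c_[px,np.ones(len(px))]@np.linalg.inv(K).T@R; return C+d*((z-C[2])/d[:,2])[:,None]
def proj(c,P):
    k=CAL[c];T=np.array(k["world_to_cam"]);p=np.asarray(P)@T[:3,:3].T+T[:3,3];q=p@np.array(k["camera_matrix"]).T
    return q[:,:2]/q[:,2:]
E
python3 - <<'E'
from h import *
for c in("top","scene"):
    im=snapshot(c)
    for n,z in(("knob_a",.09),("cover",.068),("mould",.012)):
        for d in cut_out(c,n)[:4]:
            ys,xs=np.nonzero(d["region"])
            if len(xs)<8: continue
            P=rays(c,np.c_[xs,ys],z)[:,:2]
            w,v=np.linalg.eigh(np.cov(P.T));a=v[:,1]
            rect=cv2.minAreaRect((P*1000).astype(np.float32))
            print(c,n,round(d["p"],2),len(P),P.mean(0).round(4),"yaw",round(np.degrees(np.arctan2(a[1],a[0])),1),"rect",np.round(rect[0],1),np.round(rect[1],1),round(rect[2],1))
    if c=="top": cv2.imwrite("pics/t1.png",cv2.resize(im[125:240,210:365],None,fx=5,fy=5,interpolation=cv2.INTER_CUBIC)[...,::-1])
print(get_obs()["time_s"])
E
```

```text
top knob_a 0.59 113 [ 0.4689 -0.1546] yaw 168.6 rect [ 470.3 -153.5] [25.8 46.5] 89.3
top cover 0.66 3411 [ 0.5444 -0.0929] yaw 125.3 rect [545.3 -93. ] [190.2 189.4] 84.5
top mould 0.66 5656 [ 0.5359 -0.0965] yaw 84.5 rect [546.1 -94.1] [373.2 244.6] 83.8
top mould 0.52 711 [0.3483 0.4903] yaw 160.3 rect [365.2 484.1] [ 43.4 197.5] 70.5
scene knob_a 0.7 218 [ 0.6091 -0.1721] yaw 153.1 rect [ 605.9 -168. ] [32.7 82.4] 56.4
scene knob_a 0.65 151 [ 0.4832 -0.0187] yaw 149.7 rect [480.9 -15.5] [29.7 88.5] 55.3
scene knob_a 0.61 148 [ 0.4677 -0.1577] yaw 154.8 rect [ 463.8 -154.1] [25.3 87. ] 60.7
scene knob_a 0.48 218 [ 0.6205 -0.032 ] yaw 146.5 rect [618.6 -29.6] [32.9 92.1] 52.3
scene cover 0.59 2468 [ 0.5524 -0.1006] yaw 163.9 rect [547.  -96.6] [194.3 202.7] 83.8
1.1
```

View pics/t1.png

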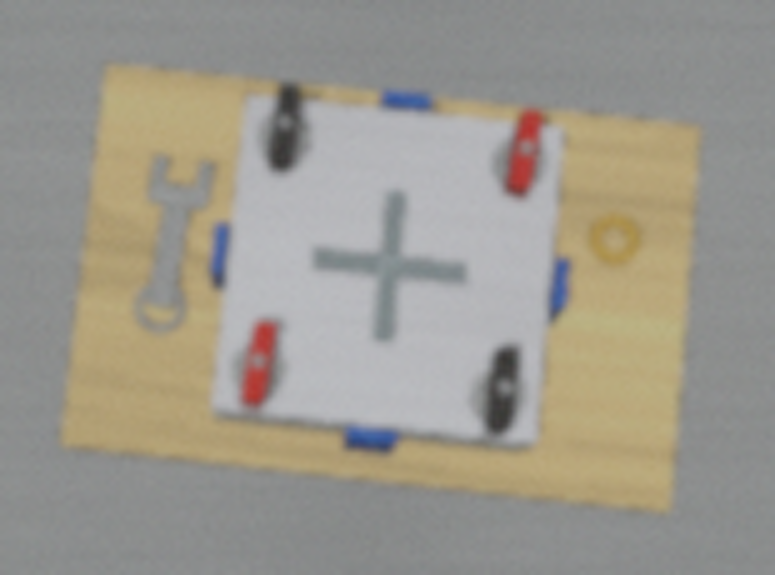

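The crop shows knobs a (262,362), b (503,388), c (525,152) and d (287,130) in crop pixels, with the wings yawed about -2 to -12°. The mould centre is about (0.5455, -0.0935) with yaw about -5.8°. The knob positions predicted from that match the detections within 2 mm.

```bash
cat > go.py <<'E'
# go.py knob turn z : shift (tool axes) and turn from the measured pose to grip knob at that turn
import sys,numpy as np
from scipy.spatial.transform import Rotation as R
from cell import get_obs
Y=-0.102;C=np.array([.5455,-.0935])
K=dict(a=(-70,70),b=(-70,-70),c=(70,-70),d=(70,70))
o=get_obs();Rt=R.from_quat(o["tool_rot"]).as_matrix()
x=Rt[:,0];t=Y-(np.arctan2(x[1],x[0])-np.pi);t=(t+np.pi)%(2*np.pi)-np.pi
print("t",round(t,3),"pos",np.round(o["tcp_pos"],4),"F",np.round(o["contact_force"],1),"M",np.round(o["wrist_torque"],2),"w",round(float(o["grip_width"]),2),"gf",o["grasp_force"],"T",round(o["time_s"],1))
c,s=np.cos(Y),np.sin(Y)
for a in range(1,len(sys.argv),3):
    k,tt,z=sys.argv[a],float(sys.argv[a+1]),float(sys.argv[a+2])
    p=np.r_[C+np.array([[c,-s],[s,c]])@np.array(K[k])/1000,z]
    print(k,"shift",np.round(Rt.T@(p-o["tcp_pos"]),4),"turn",round(tt-t,3),"lift",K[k])
E
python3 go.py a 0.09 0.13 a 0.09 0.079
```

```text
t 0.166 pos [0.1455 0.5304 0.2313] F [ 0.5  0.1 -0.2] M [ 0.03  0.01 -0.03] w 1.0 gf 0.0 T 1.1
a shift [-0.4702 -0.4383  0.1013] turn -0.076 lift (-70, 70)
a shift [-0.4702 -0.4383  0.1523] turn -0.076 lift (-70, 70)
```

>>> arm_command(commands=[[[-0.47, -0.438, 0.1], -0.076], [[-0.47, -0.438, 0.1], -0.076], [[-0.47, -0.438, 0.1], -0.076], [[-0.47, -0.438, 0.1], -0.076], [[-0.47, -0.438, 0.1], -0.076], [[-0.47, -0.438, 0.1], -0.076], [[-0.47, -0.438, 0.1], -0.076], [[-0.47, -0.438, 0.1], -0.076], [[-0.47, -0.438, 0.1], -0.076], [[-0.47, -0.438, 0.1], -0.076], [[-0.47, -0.438, 0.1], -0.076], [[-0.47, -0.438, 0.1], -0.076], [[-0.47, -0.438, 0.1], -0.076], [[-0.47, -0.438, 0.1], -0.076], [[-0.47, -0.438, 0.1], -0.076], [[-0.47, -0.438, 0.1], -0.076]], grip=0.5)

```text
time_s: 2.7
tcp_pos: [0.4821, -0.0156, 0.1312]
tool_rot: [0.096, 0.995, 0.0, -0.001]
contact_force: [-0.9, -0.4, 0.1]
grip_width: 0.5
grasp_force: 0.0
```

```bash
python3 go.py a 0.09 0.079; python3 - <<'E'
from h import *
im=snapshot("top");a=cv2.resize(im[125:240,210:365],None,fx=4,fy=4)
im=snapshot("scene");b=cv2.resize(im[120:270,150:310],None,fx=3,fy=3)
cv2.imwrite("pics/s2.png",b[...,::-1]);cv2.imwrite("pics/t2.png",a[...,::-1])
E
```

```text
t 0.09 pos [ 0.4821 -0.0156  0.1312] F [-0.9 -0.4  0.1] M [ 0.01 -0.02 -0.09] w 0.5 gf 0.0 T 2.7
a shift [-0.0011 -0.001   0.0522] turn 0.0 lift (-70, 70)
```

View pics/s2.png

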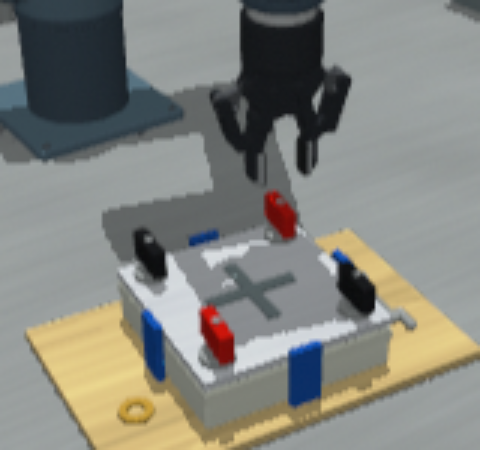

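The gripper hangs over red knob a (crop 280,215) with its fingers on either side of the wing. Descending and gripping.

>>> arm_command(commands=[[[-0.001, -0.001, 0.03], 0], [[-0.001, -0.001, 0.052], 0], [[-0.001, -0.001, 0.052], 0], [[-0.001, -0.001, 0.052], 0]])

```text
time_s: 3.2
tcp_pos: [0.4833, -0.0166, 0.0798]
tool_rot: [0.095, 0.995, 0.0, -0.0]
contact_force: [0.4, 0.4, 0.4]
grip_width: 0.502
grasp_force: 0.0
```

>>> arm_command(commands=[[[0, 0, 0], 0], [[0, 0, 0], 0], [[0, 0, 0], 0], [[0, 0, 0], 0], [[0, 0, 0], 0], [[0, 0, 0], 0]], grip=1)

```text
time_s: 3.8
tcp_pos: [0.4845, -0.0177, 0.0807]
tool_rot: [0.096, 0.995, -0.0, 0.001]
contact_force: [-1.0, 0.3, 7.2]
grip_width: 0.151
grasp_force: 60.9
```

```bash
python3 go.py a 0.75 0.0762
```

```text
t 0.09 pos [ 0.4845 -0.0177  0.0807] F [-1.   0.3  7.2] M [0.2  0.17 0.05] w 0.15 gf 60.880701541900635 T 3.8
a shift [0.0017 0.0006 0.0045] turn 0.66 lift (-70, 70)
```

>>> arm_command(commands=[[[0, 0, 0.0006], 0.14], [[0, 0, 0.0012], 0.28], [[0, 0, 0.0018], 0.42], [[0, 0, 0.0024], 0.56], [[0, 0, 0.0028], 0.66], [[0, 0, 0.0028], 0.66]])

```text
time_s: 4.4
tcp_pos: [0.4844, -0.0178, 0.0779]
tool_rot: [0.414, 0.91, 0.0, 0.001]
contact_force: [-1.7, -0.5, 8.0]
grip_width: 0.154
grasp_force: 61.1
```

```bash
python3 go.py c 0.09 0.122 c 0.09 0.079
```

```text
t 0.753 pos [ 0.4844 -0.0178  0.0779] F [-1.7 -0.5  8. ] M [-0.09  0.29 -0.1 ] w 0.15 gf 61.148314476013184 T 4.4
c shift [-0.1962 -0.0068 -0.0437] turn -0.663 lift (70, -70)
c shift [-0.1961 -0.0069 -0.0007] turn -0.663 lift (70, -70)
```

>>> arm_command(commands=[[[0, 0, 0], 0], [[0, 0, 0], 0], [[0, 0, 0], 0], [[0, 0, -0.043], 0], [[0, 0, -0.043], 0], [[-0.05, -0.002, -0.043], -0.14], [[-0.1, -0.004, -0.043], -0.28], [[-0.15, -0.005, -0.043], -0.42], [[-0.196, -0.007, -0.043], -0.56], [[-0.196, -0.007, -0.043], -0.663], [[-0.196, -0.007, -0.043], -0.663], [[-0.196, -0.007, -0.02], -0.663], [[-0.196, -0.007, 0], -0.663], [[-0.196, -0.007, 0], -0.663]], grip=0.5)

```text
time_s: 5.8
tcp_pos: [0.6047, -0.1676, 0.0735]
tool_rot: [0.095, 0.995, 0.001, -0.003]
contact_force: [0.3, 0.8, -0.2]
grip_width: 0.501
grasp_force: 0.0
```

>>> arm_command(commands=[[[0, 0, 0], 0], [[0, 0, 0], 0], [[0, 0, 0], 0], [[0, 0, 0], 0], [[0, 0, 0], 0]], grip=1)

```text
time_s: 6.3
tcp_pos: [0.6076, -0.1713, 0.0781]
tool_rot: [0.095, 0.996, -0.001, 0.001]
contact_force: [-2.3, -4.9, -0.5]
grip_width: 0.151
grasp_force: 64.6
```

```bash
python3 go.py c 0.75 0.0762
```

```text
t 0.087 pos [ 0.6076 -0.1713  0.0781] F [-2.3 -4.9 -0.5] M [-0.62  0.36  0.03] w 0.15 gf 64.56132866442204 T 6.3
c shift [-0.0002  0.0011  0.0019] turn 0.663 lift (70, -70)
```

>>> arm_command(commands=[[[0, 0, 0.0006], 0.14], [[0, 0, 0.0012], 0.28], [[0, 0, 0.0018], 0.42], [[0, 0, 0.0024], 0.56], [[0, 0, 0.0028], 0.66], [[0, 0, 0.0028], 0.66]])

```text
time_s: 6.9
tcp_pos: [0.608, -0.1707, 0.0753]
tool_rot: [0.412, 0.911, -0.001, 0.001]
contact_force: [-2.9, -3.7, 2.3]
grip_width: 0.156
grasp_force: 65.0
```

>>> arm_command(commands=[[[0, 0, 0], 0], [[0, 0, 0], 0], [[0, 0, 0], 0], [[0, 0, -0.043], 0], [[0, 0, -0.043], 0], [[0.034, -0.032, -0.043], -0.14], [[0.068, -0.064, -0.043], -0.28], [[0.102, -0.095, -0.043], -0.42], [[0.102, -0.095, -0.043], -0.56], [[0.102, -0.095, -0.043], -0.66], [[0.102, -0.095, -0.043], -0.66], [[0.102, -0.095, -0.02], -0.66], [[0.102, -0.095, -0.002], -0.66], [[0.102, -0.095, -0.002], -0.66], [[0.102, -0.095, -0.002], -0.66]], grip=0.5)

```text
time_s: 8.4
tcp_pos: [0.469, -0.1557, 0.0757]
tool_rot: [0.095, 0.995, 0.0, -0.0]
contact_force: [-0.6, -1.1, -0.1]
grip_width: 0.496
grasp_force: 0.0
```

```bash
python3 go.py b 0.09 0.079
```

```text
t 0.088 pos [ 0.469  -0.1557  0.0757] F [-0.6 -1.1 -0.1] M [ 0.01 -0.05  0.01] w 0.5 gf 0.0 T 8.4
b shift [ 0.0002 -0.0003 -0.0033] turn 0.002 lift (-70, -70)
```

>>> arm_command(commands=[[[0, 0, -0.001], 0], [[0, 0, -0.002], 0], [[0, 0, -0.002], 0], [[0, 0, -0.002], 0], [[0, 0, -0.002], 0], [[0, 0, -0.0014], 0.14], [[0, 0, -0.0008], 0.28], [[0, 0, -0.0002], 0.42], [[0, 0, 0.0004], 0.56], [[0, 0, 0.0008], 0.66], [[0, 0, 0.0008], 0.66]], grip=1)

```text
time_s: 9.5
tcp_pos: [0.4694, -0.1567, 0.0758]
tool_rot: [0.413, 0.911, -0.0, 0.001]
contact_force: [-2.0, -3.4, 5.2]
grip_width: 0.152
grasp_force: 62.9
```

>>> arm_command(commands=[[[0, 0, 0], 0], [[0, 0, 0], 0], [[0, 0, 0], 0], [[0, 0, -0.045], 0], [[0, 0, -0.045], 0], [[-0.002, 0.05, -0.045], -0.14], [[-0.004, 0.1, -0.045], -0.28], [[-0.005, 0.15, -0.045], -0.42], [[-0.007, 0.198, -0.045], -0.56], [[-0.007, 0.198, -0.045], -0.66], [[-0.007, 0.198, -0.045], -0.66], [[-0.007, 0.198, -0.025], -0.66], [[-0.007, 0.198, -0.004], -0.66], [[-0.007, 0.198, -0.004], -0.66], [[-0.007, 0.198, -0.004], -0.66]], grip=0.5)

```text
time_s: 11.0
tcp_pos: [0.6212, -0.0308, 0.0788]
tool_rot: [0.096, 0.995, 0.0, -0.001]
contact_force: [0.1, -0.2, 0.9]
grip_width: 0.501
grasp_force: 0.0
```

```bash
python3 go.py d 0.09 0.079
```

```text
t 0.089 pos [ 0.6212 -0.0308  0.0788] F [ 0.1 -0.2  0.9] M [ 0.01 -0.    0.02] w 0.5 gf 0.0 T 11.0
d shift [-0.0011 -0.     -0.0002] turn 0.001 lift (70, 70)
```

>>> arm_command(commands=[[[-0.001, 0, 0], 0], [[-0.001, 0, 0], 0], [[-0.001, 0, 0], 0], [[-0.001, 0, 0], 0], [[-0.001, 0, 0], 0], [[-0.001, 0, 0.0006], 0.14], [[-0.001, 0, 0.0012], 0.28], [[-0.001, 0, 0.0018], 0.42], [[-0.001, 0, 0.0024], 0.56], [[-0.001, 0, 0.0028], 0.66], [[-0.001, 0, 0.0028], 0.66]], grip=1)

```text
time_s: 12.1
tcp_pos: [0.6234, -0.0321, 0.0777]
tool_rot: [0.413, 0.911, -0.001, 0.001]
contact_force: [-2.5, -5.0, 2.9]
grip_width: 0.152
grasp_force: 60.2
```

>>> arm_command(commands=[[[0, 0, 0], 0], [[0, 0, 0], 0], [[0, 0, 0], 0], [[0, 0, -0.043], 0], [[0, 0, -0.043], 0], [[0.034, -0.032, -0.043], 0], [[0.068, -0.064, -0.043], 0], [[0.102, -0.095, -0.043], 0], [[0.102, -0.095, -0.043], 0], [[0.102, -0.095, -0.043], 0]], grip=0.5)

```text
time_s: 13.1
tcp_pos: [0.4837, -0.0164, 0.1195]
tool_rot: [0.412, 0.911, 0.0, 0.0]
contact_force: [0.3, -0.3, 0.5]
grip_width: 0.5
grasp_force: 0.0
```

```bash
python3 go.py a 0.75 0.0775; python3 - <<'E'
from h import *
im=snapshot("top");a=cv2.resize(im[125:240,210:365],None,fx=3,fy=3)
im=snapshot("scene");b=cv2.resize(im[150:265,155:310],None,fx=3,fy=3)
cv2.imwrite("pics/s3.png",np.vstack([a[:255],b])[...,::-1])
E
```

```text
t 0.747 pos [ 0.4837 -0.0164  0.1195] F [ 0.3 -0.3  0.5] M [-0.04 -0.02  0.  ] w 0.5 gf 0.0 T 13.1
a shift [ 0.0002 -0.0008  0.042 ] turn 0.003 lift (-70, 70)
```

View pics/s3.png

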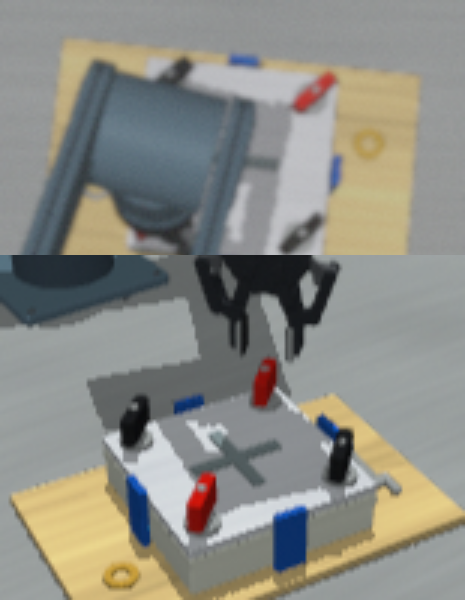

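All four wings have turned about 0.75 rad, the cover looks level, and the bystanders haven't moved. Round 2: going to 1.3 and watching the moment.

>>> arm_command(commands=[[[0, 0, 0.022], 0], [[0, 0, 0.042], 0], [[0, 0, 0.042], 0], [[0, 0, 0.042], 0]])

```text
time_s: 13.6
tcp_pos: [0.4853, -0.0169, 0.0772]
tool_rot: [0.412, 0.911, 0.0, -0.0]
contact_force: [0.8, -1.2, 0.5]
grip_width: 0.499
grasp_force: 0.0
```

>>> arm_command(commands=[[[0, 0, 0], 0], [[0, 0, 0], 0], [[0, 0, 0], 0], [[0, 0, 0], 0], [[0, 0, 0], 0], [[0, 0, 0.0006], 0.14], [[0, 0, 0.0012], 0.28], [[0, 0, 0.0018], 0.42]], grip=1)

```text
time_s: 14.4
tcp_pos: [0.4845, -0.0177, 0.0766]
tool_rot: [0.595, 0.804, -0.001, 0.001]
contact_force: [-3.9, -3.8, 6.4]
grip_width: 0.155
grasp_force: 59.5
```

```bash
python3 go.py
```

```text
t 1.172 pos [ 0.4845 -0.0177  0.0766] F [-3.9 -3.8  6.4] M [-0.67  0.58  0.2 ] w 0.16 gf 59.48752999305725 T 14.4
```

>>> arm_command(commands=[[[0, 0, 0.0006], 0.13]])

```text
time_s: 14.5
tcp_pos: [0.4844, -0.0177, 0.0762]
tool_rot: [0.645, 0.764, -0.001, 0.001]
contact_force: [-4.7, -2.9, 10.1]
grip_width: 0.148
grasp_force: 60.1
```

```bash
python3 go.py
```

```text
t 1.301 pos [ 0.4844 -0.0177  0.0762] F [-4.7 -2.9 10.1] M [-0.65  0.74  0.27] w 0.15 gf 60.054758191108704 T 14.5
```

>>> arm_command(commands=[[[0, 0, 0], 0]])

```text
time_s: 14.6
tcp_pos: [0.4844, -0.0177, 0.0762]
tool_rot: [0.645, 0.764, -0.001, 0.001]
contact_force: [-4.7, -5.0, 7.1]
grip_width: 0.157
grasp_force: 59.8
```

```bash
python3 go.py c 0.75 0.0775
```

```text
t 1.3 pos [ 0.4844 -0.0177  0.0762] F [-4.7 -5.   7.1] M [-0.78  0.7  -0.11] w 0.16 gf 59.756144285202026 T 14.6
c shift [-0.1712  0.0962 -0.0009] turn -0.55 lift (70, -70)
```

>>> arm_command(commands=[[[0, 0, 0], 0], [[0, 0, 0], 0], [[0, 0, 0], 0], [[0, 0, -0.043], 0], [[0, 0, -0.043], 0], [[-0.043, 0.024, -0.043], -0.14], [[-0.086, 0.048, -0.043], -0.28], [[-0.129, 0.072, -0.043], -0.42], [[-0.172, 0.097, -0.043], -0.55], [[-0.172, 0.097, -0.043], -0.55], [[-0.172, 0.097, -0.02], -0.55], [[-0.172, 0.097, -0.001], -0.55], [[-0.172, 0.097, -0.001], -0.55], [[-0.172, 0.097, -0.001], -0.55]], grip=0.5)

```text
time_s: 16.0
tcp_pos: [0.6089, -0.1689, 0.0755]
tool_rot: [0.412, 0.911, 0.0, -0.001]
contact_force: [0.3, -0.1, 1.3]
grip_width: 0.5
grasp_force: 0.0
```

>>> arm_command(commands=[[[0, 0, 0], 0], [[0, 0, 0], 0], [[0, 0, 0], 0], [[0, 0, 0], 0], [[0, 0, 0], 0], [[0, 0, 0.0006], 0.14], [[0, 0, 0.0012], 0.28], [[0, 0, 0.0018], 0.42]], grip=1)

```text
time_s: 16.8
tcp_pos: [0.6086, -0.171, 0.0757]
tool_rot: [0.595, 0.804, -0.001, 0.001]
contact_force: [-6.6, -3.9, 5.1]
grip_width: 0.154
grasp_force: 59.9
```

```bash
python3 go.py
```

```text
t 1.172 pos [ 0.6086 -0.171   0.0757] F [-6.6 -3.9  5.1] M [-0.58  0.8   0.14] w 0.15 gf 59.879887104034424 T 16.8
```

>>> arm_command(commands=[[[0, 0, 0.0006], 0.13]])

```text
time_s: 16.9
tcp_pos: [0.6087, -0.171, 0.0752]
tool_rot: [0.646, 0.764, -0.001, 0.001]
contact_force: [-6.1, -3.7, 7.6]
grip_width: 0.15
grasp_force: 60.2
```

```bash
python3 go.py b 0.75 0.0775
```

```text
t 1.302 pos [ 0.6087 -0.171   0.0752] F [-6.1 -3.7  7.6] M [-0.54  0.85  0.22] w 0.15 gf 60.21082162857056 T 16.9
b shift [ 0.0381 -0.1355 -0.0023] turn -0.552 lift (-70, -70)
```

>>> arm_command(commands=[[[0, 0, 0], 0], [[0, 0, 0], 0], [[0, 0, 0], 0], [[0, 0, -0.043], 0], [[0, 0, -0.043], 0], [[0.013, -0.045, -0.043], -0.14], [[0.026, -0.09, -0.043], -0.28], [[0.038, -0.135, -0.043], -0.42], [[0.038, -0.135, -0.043], -0.55], [[0.038, -0.135, -0.043], -0.55], [[0.038, -0.135, -0.022], -0.55], [[0.038, -0.135, -0.002], -0.55], [[0.038, -0.135, -0.002], -0.55], [[0.038, -0.135, -0.002], -0.55]], grip=0.5)

```text
time_s: 18.3
tcp_pos: [0.4707, -0.1554, 0.0754]
tool_rot: [0.412, 0.911, 0.0, 0.0]
contact_force: [0.6, -0.7, 0.1]
grip_width: 0.498
grasp_force: 0.0
```

>>> arm_command(commands=[[[0, 0, 0], 0], [[0, 0, 0], 0], [[0, 0, 0], 0], [[0, 0, 0], 0], [[0, 0, 0], 0], [[0, 0, 0.0006], 0.14], [[0, 0, 0.0012], 0.28], [[0, 0, 0.0018], 0.42]], grip=1)

```text
time_s: 19.1
tcp_pos: [0.4696, -0.1567, 0.0747]
tool_rot: [0.595, 0.804, -0.001, 0.001]
contact_force: [-5.6, -4.8, 6.7]
grip_width: 0.151
grasp_force: 60.0
```

```bash
python3 go.py
```

```text
t 1.172 pos [ 0.4696 -0.1567  0.0747] F [-5.6 -4.8  6.7] M [-0.7   0.8   0.12] w 0.15 gf 59.995431303977966 T 19.1
```

>>> arm_command(commands=[[[0, 0, 0.0006], 0.13]])

```text
time_s: 19.2
tcp_pos: [0.4696, -0.1568, 0.0744]
tool_rot: [0.646, 0.764, -0.001, 0.001]
contact_force: [-6.5, -3.3, 9.3]
grip_width: 0.152
grasp_force: 60.4
```

```bash
python3 go.py d 0.75 0.0775
```

```text
t 1.302 pos [ 0.4696 -0.1568  0.0744] F [-6.5 -3.3  9.3] M [-0.64  0.89  0.25] w 0.15 gf 60.40822505950928 T 19.2
d shift [ 0.0987  0.1714 -0.0035] turn -0.552 lift (70, 70)
```

>>> arm_command(commands=[[[0, 0, 0], 0], [[0, 0, 0], 0], [[0, 0, 0], 0], [[0, 0, -0.043], 0], [[0, 0, -0.043], 0], [[0.025, 0.043, -0.043], -0.14], [[0.05, 0.086, -0.043], -0.28], [[0.075, 0.129, -0.043], -0.42], [[0.098, 0.172, -0.043], -0.55], [[0.098, 0.172, -0.043], -0.55], [[0.098, 0.172, -0.022], -0.55], [[0.098, 0.172, -0.003], -0.55], [[0.098, 0.172, -0.003], -0.55], [[0.098, 0.172, -0.003], -0.55]], grip=0.5)

```text
time_s: 20.6
tcp_pos: [0.622, -0.0294, 0.0757]
tool_rot: [0.412, 0.911, -0.0, -0.001]
contact_force: [0.7, 0.1, -0.3]
grip_width: 0.498
grasp_force: 0.0
```

>>> arm_command(commands=[[[0, 0, 0], 0], [[0, 0, 0], 0], [[0, 0, 0], 0], [[0, 0, 0], 0], [[0, 0, 0], 0], [[0, 0, 0.0006], 0.14], [[0, 0, 0.0012], 0.28], [[0, 0, 0.0018], 0.42]], grip=1)

```text
time_s: 21.4
tcp_pos: [0.6229, -0.0302, 0.0757]
tool_rot: [0.595, 0.804, -0.0, 0.001]
contact_force: [-1.9, -1.0, 4.3]
grip_width: 0.153
grasp_force: 59.3
```

```bash
python3 go.py
```

```text
t 1.173 pos [ 0.6229 -0.0302  0.0757] F [-1.9 -1.   4.3] M [-0.21  0.16  0.09] w 0.15 gf 59.337682127952576 T 21.4
```

>>> arm_command(commands=[[[0, 0, 0.0006], 0.13]])

```text
time_s: 21.5
tcp_pos: [0.6232, -0.0301, 0.0754]
tool_rot: [0.646, 0.763, 0.0, 0.001]
contact_force: [-1.3, -1.3, 4.7]
grip_width: 0.154
grasp_force: 59.5
```

```bash
python3 go.py
```

```text
t 1.302 pos [ 0.6232 -0.0301  0.0754] F [-1.3 -1.3  4.7] M [-0.25  0.17  0.26] w 0.15 gf 59.52718198299408 T 21.5
```

>>> arm_command(commands=[[[0, 0, 0.0002], 0.05]])

```text
time_s: 21.6
tcp_pos: [0.6233, -0.0301, 0.0752]
tool_rot: [0.664, 0.748, 0.0, 0.002]
contact_force: [-1.2, -1.4, 5.8]
grip_width: 0.149
grasp_force: 59.5
```

```bash
python3 go.py a 1.3 0.075
```

```text
t 1.351 pos [ 0.6233 -0.0301  0.0752] F [-1.2 -1.4  5.8] M [-0.25  0.17  0.31] w 0.15 gf 59.45511996746063 T 21.6
a shift [ 0.0298 -0.1377 -0.0002] turn -0.051 lift (-70, 70)
```

>>> arm_command(commands=[[[0, 0, 0.0001], 0.03]])

```text
time_s: 21.7
tcp_pos: [0.6234, -0.0301, 0.0752]
tool_rot: [0.674, 0.738, 0.0, 0.002]
contact_force: [-0.8, -1.6, 4.5]
grip_width: 0.155
grasp_force: 59.4
```

```bash
python3 go.py
```

```text
t 1.378 pos [ 0.6234 -0.0301  0.0752] F [-0.8 -1.6  4.5] M [-0.27  0.18  0.32] w 0.15 gf 59.43159520626068 T 21.7
```

>>> arm_command(commands=[[[0, 0, 0.0001], 0.02]])

```text
time_s: 21.8
tcp_pos: [0.6234, -0.0301, 0.0751]
tool_rot: [0.681, 0.732, 0.0, 0.002]
contact_force: [-2.6, -2.9, 6.4]
grip_width: 0.153
grasp_force: 59.7
```

```bash
python3 go.py a 1.3 0.075 b 1.3 0.075
```

```text
t 1.397 pos [ 0.6234 -0.0301  0.0751] F [-2.6 -2.9  6.4] M [-0.35  0.16  0.37] w 0.15 gf 59.71566617488861 T 21.8
a shift [ 0.0234 -0.1391 -0.0003] turn -0.097 lift (-70, 70)
b shift [-1.145e-01 -1.632e-01 -1.000e-04] turn -0.097 lift (-70, -70)
```

d's moment rose linearly from about 0.1 to 0.37 over t = 1.17 to 1.40, so contact was near 1.17 and d is hand-tight. Next are b, a and c, tightened the same way.

>>> arm_command(commands=[[[0, 0, 0], 0], [[0, 0, 0], 0], [[0, 0, 0], 0], [[0, 0, -0.043], 0], [[0, 0, -0.043], 0], [[-0.028, -0.041, -0.043], -0.05], [[-0.057, -0.081, -0.043], -0.1], [[-0.085, -0.122, -0.043], -0.1], [[-0.114, -0.162, -0.043], -0.1], [[-0.114, -0.162, -0.043], -0.1], [[-0.114, -0.162, -0.022], -0.1], [[-0.114, -0.162, 0], -0.1], [[-0.114, -0.162, 0], -0.1], [[-0.114, -0.162, 0], -0.1]], grip=0.5)

```text
time_s: 23.2
tcp_pos: [0.4693, -0.1542, 0.0731]
tool_rot: [0.644, 0.765, 0.0, -0.0]
contact_force: [0.6, 1.1, 0.5]
grip_width: 0.499
grasp_force: 0.0
```

>>> arm_command(commands=[[[0, 0, 0], 0], [[0, 0, 0], 0], [[0, 0, 0], 0], [[0, 0, 0], 0], [[0, 0, 0], 0], [[0, 0, 0.0001], 0.02], [[0, 0, 0.0002], 0.05]], grip=1)

```text
time_s: 23.9
tcp_pos: [0.4693, -0.1549, 0.0742]
tool_rot: [0.663, 0.749, -0.0, 0.001]
contact_force: [-3.7, 0.3, 6.6]
grip_width: 0.155
grasp_force: 58.9
```

```bash
python3 go.py
```

```text
t 1.347 pos [ 0.4693 -0.1549  0.0742] F [-3.7  0.3  6.6] M [-0.03  0.37  0.34] w 0.16 gf 58.93023669719696 T 23.9
```

>>> arm_command(commands=[[[0, 0, 0.0001], 0.03]])

```text
time_s: 24.0
tcp_pos: [0.4693, -0.1549, 0.0741]
tool_rot: [0.674, 0.739, -0.0, 0.001]
contact_force: [-3.4, 0.9, 6.4]
grip_width: 0.153
grasp_force: 59.0
```

```bash
python3 go.py
```

```text
t 1.377 pos [ 0.4693 -0.1549  0.0741] F [-3.4  0.9  6.4] M [-0.03  0.44  0.36] w 0.15 gf 58.95009398460388 T 24.0
```

>>> arm_command(commands=[[[0, 0, 0.0001], 0.02]])

```text
time_s: 24.1
tcp_pos: [0.4693, -0.1549, 0.074]
tool_rot: [0.681, 0.732, -0.0, 0.001]
contact_force: [-3.2, -0.1, 6.6]
grip_width: 0.156
grasp_force: 59.0
```

```bash
python3 go.py a 1.3 0.075
```

```text
t 1.397 pos [ 0.4693 -0.1549  0.074 ] F [-3.2 -0.1  6.6] M [-0.02  0.44  0.37] w 0.16 gf 59.03141140937805 T 24.1
a shift [ 0.1368  0.0236 -0.0012] turn -0.097 lift (-70, 70)
```

b matches (0.37). Now a.

>>> arm_command(commands=[[[0, 0, 0], 0], [[0, 0, 0], 0], [[0, 0, 0], 0], [[0, 0, -0.043], 0], [[0, 0, -0.043], 0], [[0.046, 0.008, -0.043], -0.05], [[0.091, 0.016, -0.043], -0.1], [[0.137, 0.024, -0.043], -0.1], [[0.137, 0.024, -0.043], -0.1], [[0.137, 0.024, -0.043], -0.1], [[0.137, 0.024, -0.022], -0.1], [[0.137, 0.024, -0.001], -0.1], [[0.137, 0.024, -0.001], -0.1], [[0.137, 0.024, -0.001], -0.1]], grip=0.5)

```text
time_s: 25.5
tcp_pos: [0.4831, -0.0173, 0.0737]
tool_rot: [0.644, 0.765, -0.0, -0.0]
contact_force: [0.1, -0.5, 0.3]
grip_width: 0.498
grasp_force: 0.0
```

>>> arm_command(commands=[[[0, 0, 0], 0], [[0, 0, 0], 0], [[0, 0, 0], 0], [[0, 0, 0], 0], [[0, 0, 0], 0], [[0, 0, 0.0001], 0.02], [[0, 0, 0.0002], 0.05]], grip=1)

```text
time_s: 26.2
tcp_pos: [0.4841, -0.0168, 0.0747]
tool_rot: [0.663, 0.749, 0.0, 0.001]
contact_force: [-0.8, -1.8, 6.6]
grip_width: 0.153
grasp_force: 60.9
```

```bash
python3 go.py
```

```text
t 1.347 pos [ 0.4841 -0.0168  0.0747] F [-0.8 -1.8  6.6] M [-0.27  0.18  0.27] w 0.15 gf 60.90152621269226 T 26.2
```

>>> arm_command(commands=[[[0, 0, 0.0001], 0.03]])

```text
time_s: 26.3
tcp_pos: [0.4841, -0.0168, 0.0746]
tool_rot: [0.674, 0.739, 0.0, 0.001]
contact_force: [-1.3, -2.1, 7.2]
grip_width: 0.155
grasp_force: 60.9
```

```bash
python3 go.py
```

```text
t 1.377 pos [ 0.4841 -0.0168  0.0746] F [-1.3 -2.1  7.2] M [-0.27  0.21  0.35] w 0.16 gf 60.9334659576416 T 26.3
```

>>> arm_command(commands=[[[0, 0, 0.0001], 0.02]])

```text
time_s: 26.4
tcp_pos: [0.4842, -0.0168, 0.0745]
tool_rot: [0.681, 0.732, 0.0, 0.001]
contact_force: [-0.4, -1.0, 7.0]
grip_width: 0.149
grasp_force: 61.0
```

```bash
python3 go.py c 1.3 0.075
```

```text
t 1.396 pos [ 0.4842 -0.0168  0.0745] F [-0.4 -1.   7. ] M [-0.26  0.23  0.36] w 0.15 gf 61.02215051651001 T 26.4
c shift [-1.620e-01  1.124e-01  1.000e-04] turn -0.096 lift (70, -70)
```

>>> arm_command(commands=[[[0, 0, 0], 0], [[0, 0, 0], 0], [[0, 0, 0], 0], [[0, 0, -0.043], 0], [[0, 0, -0.043], 0], [[-0.041, 0.028, -0.043], -0.05], [[-0.081, 0.057, -0.043], -0.1], [[-0.122, 0.085, -0.043], -0.1], [[-0.162, 0.113, -0.043], -0.1], [[-0.162, 0.113, -0.043], -0.1], [[-0.162, 0.113, -0.022], -0.1], [[-0.162, 0.113, 0], -0.1], [[-0.162, 0.113, 0], -0.1], [[-0.162, 0.113, 0], -0.1]], grip=0.5)

```text
time_s: 27.8
tcp_pos: [0.6069, -0.169, 0.073]
tool_rot: [0.644, 0.765, -0.0, -0.001]
contact_force: [0.3, -0.6, 1.1]
grip_width: 0.502
grasp_force: 0.0
```

>>> arm_command(commands=[[[0, 0, 0], 0], [[0, 0, 0], 0], [[0, 0, 0], 0], [[0, 0, 0], 0], [[0, 0, 0], 0], [[0, 0, 0.0001], 0.02], [[0, 0, 0.0002], 0.05]], grip=1)

```text
time_s: 28.5
tcp_pos: [0.6084, -0.1698, 0.0747]
tool_rot: [0.663, 0.749, 0.0, 0.001]
contact_force: [-1.1, 1.0, 6.2]
grip_width: 0.151
grasp_force: 60.5
```

```bash
python3 go.py
```

```text
t 1.347 pos [ 0.6084 -0.1698  0.0747] F [-1.1  1.   6.2] M [0.11 0.17 0.33] w 0.15 gf 60.51175117492676 T 28.5
```

>>> arm_command(commands=[[[0, 0, 0.0001], 0.03]])

```text
time_s: 28.6
tcp_pos: [0.6084, -0.1698, 0.0747]
tool_rot: [0.674, 0.739, 0.0, 0.001]
contact_force: [-0.6, 2.1, 6.2]
grip_width: 0.15
grasp_force: 60.5
```

```bash
python3 go.py
```

```text
t 1.377 pos [ 0.6084 -0.1698  0.0747] F [-0.6  2.1  6.2] M [0.21 0.1  0.35] w 0.15 gf 60.52641749382019 T 28.6
```

>>> arm_command(commands=[[[0, 0, 0.0001], 0.02]])

```text
time_s: 28.7
tcp_pos: [0.6084, -0.1698, 0.0746]
tool_rot: [0.681, 0.732, 0.0, 0.001]
contact_force: [-0.1, 1.0, 7.3]
grip_width: 0.152
grasp_force: 60.6
```

```bash
python3 go.py
```

```text
t 1.397 pos [ 0.6084 -0.1698  0.0746] F [-0.1  1.   7.3] M [0.21 0.19 0.43] w 0.15 gf 60.581839084625244 T 28.7
```

All four are at a moment of about 0.36–0.43. Releasing, withdrawing and checking.

>>> arm_command(commands=[[[0, 0, 0], 0], [[0, 0, 0], 0], [[0, 0, 0], 0], [[0, 0, 0], 0], [[0, 0, -0.05], 0], [[0, 0, -0.1], 0], [[0, 0, -0.15], 0], [[0.05, -0.1, -0.15], 0], [[0.05, -0.15, -0.15], 0], [[0.05, -0.2, -0.15], 0], [[0.05, -0.25, -0.15], 0], [[0.05, -0.28, -0.15], 0], [[0.05, -0.28, -0.15], 0], [[0.05, -0.28, -0.15], 0]], grip=0.5)

```text
time_s: 30.1
tcp_pos: [0.3208, -0.1388, 0.2226]
tool_rot: [0.682, 0.731, -0.001, -0.001]
contact_force: [-0.3, 0.0, 0.8]
grip_width: 0.5
grasp_force: 0.0
```

```bash
python3 go.py; python3 - <<'E'
from h import *
im=snapshot("top");a=cv2.resize(im[125:240,210:365],None,fx=3,fy=3)
im=snapshot("scene");b=cv2.resize(im[150:265,155:310],None,fx=3,fy=3)
cv2.imwrite("pics/s4.png",np.vstack([a[:255],b])[...,::-1])
E
```

```text
t 1.399 pos [ 0.3208 -0.1388  0.2226] F [-0.3  0.   0.8] M [-0.01  0.03  0.  ] w 0.5 gf 0.0 T 30.1
```

View pics/s4.png

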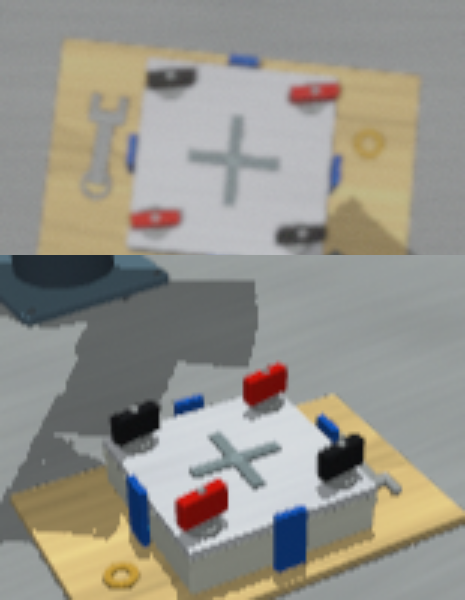

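The top half of the picture shows all four wings at the same angle, and the lower half shows the cover flat on the block with no gap. The wrench (crop 105,145) and the brass washer (370,143) are where they were. Handing in.

```bash
python3 -c "
from cell import job_done
print(job_done())"
```

```text
the job is handed in; nothing more can be done
None
```

I handed the job in after about 30 s: the mould looks closed, with the cover flat on the rim in the last picture, all four knobs turned crosswise in three rounds to about 1.40 rad (final moment 0.36–0.43 N m, clamping estimated at 40–50 N each, not measured), the gripper clear and the bystanders untouched; the hand-in returned no verdict.

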